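# Stack the last flat battery pack and clamp the pile

### The job

Slide the battery pack that lies on the charger's shelf across onto the two packs in the dock, without lifting it clear of the shelf, so that all three make one square pile with their edges flush. Then press the hinged hold-down strap down over the pile until its detent snaps and holds it shut. Leave the other things on the counter where they are.

Things in the scene. Friction and masses are not known exactly. Their poses are not given: they have to be found in the camera images.
- dock: fixed battery dock; origin at counter level under the centre of the pile bay, z up; position and yaw vary. Bay floor z=12 mm, top of the two packs in it z=60 mm. On the bay's +y side stands a charger case whose flat top is the shelf; on its -y side the strap's hinge post (x -28 to 28, y -164 to -66, up to z=100 mm). Above z=62 mm all is open at both x ends and at +y.
- shelf (a point): centre of the shelf's top, at (0, 113, 62) mm in the dock's frame, axes as the dock's. The shelf is 150 mm (x) by 130 mm (y), 2 mm above the top of the two packs, with a 6 mm gap to them. A ribbed black knob on the case's -x face reaches 97 mm out from the centre, below z=58 mm.
- pack_low: flat rigid battery pack, a grey plastic slab with black bands near both ends, 120 mm (x) by 84 mm (y) by 24 mm thick, about 0.4 kg. Origin: centre of its underside; z up. Lowest of the pile in the bay, lying on the bay floor.
- pack_mid: flat rigid battery pack, a grey plastic slab with black bands near both ends, 120 mm (x) by 84 mm (y) by 24 mm thick, about 0.4 kg. Origin: centre of its underside; z up. Second of the pile, lying on the lowest one; its sides are parallel to the dock's within a few degrees.
- pack_top: flat rigid battery pack, a grey plastic slab with black bands near both ends, 120 mm (x) by 84 mm (y) by 24 mm thick, about 0.4 kg. Origin: centre of its underside; z up. The one to be stacked; it starts on the charger's shelf, off-centre and turned a little; its y side faces the bay.
- strap (a joint): hinge of the steel hold-down strap, rad: 0 = sprung open (60 degrees up from level, leaning over the pile), 1.05 = shut (level, 2 mm above a pile of three). A spring opens it; past about 0.85 a detent pulls it shut and holds. Strap 36 mm wide, 6 thick, 107 long from the hinge axis, which lies along the dock's x at y=-70, z=89 mm. 5 to 12 N on its upper face shut it.
- strap_tip (a point): a point on the upper face of the strap's free end, 2 mm from the end, at mid width; open it is about y=-23 mm, z=183 mm in the dock frame, shut y=35 mm, z=95 mm.
- adapter: bystander: brass post adapter, turned, 42 mm diameter, 52 mm tall, upright; origin centre of its underside
- clip: bystander: orange plastic clip, 64 x 20 x 22 mm; origin centre of its underside
- cell: bystander: grey round cell, 34 mm diameter, 61 mm tall, upright; origin centre of its underside
- mug: bystander: steel mug, 76 mm diameter, 90 mm tall; origin centre of its underside
- driver: bystander: screwdriver lying on the counter; origin under its middle
- meter: bystander: black hand meter, 150 x 80 x 44 mm, lying flat; origin centre of its underside

How it is judged:
On the way, in this order (a step that is already met when the one before it is completed fails the run):
1. the pack lies flat and square on the pile of two, while the strap is still open (x of pack_top in the frame of pack_mid between -0.006 and 0.006 m and y of pack_top in the frame of pack_mid between -0.006 and 0.006 m and z of pack_top in the frame of pack_mid between 0.0225 and 0.0255 m and angle between the x axis of pack_top and the x axis of pack_mid, either way round below 0.07 rad and x of pack_mid in the frame of pack_low between -0.006 and 0.006 m and y of pack_mid in the frame of pack_low between -0.006 and 0.006 m and z of pack_mid in the frame of pack_low between 0.0225 and 0.0255 m and angle between the x axis of pack_mid and the x axis of pack_low, either way round below 0.07 rad and value of joint strap below 0.5 rad), for 0.2 s.
2. the strap is pressed shut (value of joint strap above 0.99 rad), for 0.2 s.
At the end, for the whole second after the job is handed in: The three packs lie flat on one another in the dock at rest, each within 6 mm in x and in y and 0.07 rad of the one beneath, and the strap is held shut by its detent (joint above 0.99 rad) (x of pack_top in the frame of pack_mid between -0.006 and 0.006 m and y of pack_top in the frame of pack_mid between -0.006 and 0.006 m and z of pack_top in the frame of pack_mid between 0.0225 and 0.0255 m and angle between the x axis of pack_top and the x axis of pack_mid, either way round below 0.07 rad and x of pack_mid in the frame of pack_low between -0.006 and 0.006 m and y of pack_mid in the frame of pack_low between -0.006 and 0.006 m and z of pack_mid in the frame of pack_low between 0.0225 and 0.0255 m and angle between the x axis of pack_mid and the x axis of pack_low, either way round below 0.07 rad and value of joint strap above 0.99 rad and linear speed of pack_top below 0.01 m/s and angle between pack_top's own z axis and vertical below 0.04 rad); the robot touches nothing.
It fails at once if the pack is lifted clear (its underside more than 20 mm above the shelf) instead of slid (z of pack_top in the frame of dock above 0.082 m).
It fails at once if a bystander is moved more than 25 mm (distance of any of adapter, clip, cell, mug, driver, meter from where it was at the start of the episode above 0.025 m).
It also fails if it takes over 58 s, if anything falls off the work surface, if the arm or the gripper's body presses on something with over 40 N, if the wrist force passes 120 N, or if a joint passes its speed limit or range.

### The arm

A 7-joint arm with a two-finger parallel gripper is mounted at the origin on the work surface. World frame = base frame: x ahead of the robot, y to its left, z up, the work surface at z = 0. Lengths are in m, angles in rad, forces in N, time in s.
With the tool pointing down it reaches from about 0.425 to 0.875 m from the base axis. Payload 4.7 kg.
Tool frame: the origin (TCP) lies at the very end of the fingers, on their centre line; the grasp point (between the pads) lies 19 mm behind it; z points along the fingers, y is the line along which they close (so a half turn about z gives the same grasp; the last joint's range is limited). The gripper opens to 87 mm and grips with 3 to 60 N. Pads are 19 mm wide; open, the fingers measure 117 mm over their backs; the gripper's body (75 mm by 190 mm) begins 51 mm behind the grasp point.
Start: joints at [-1.328, 0.321, -0.07, 1.45, 0.023, 1.371, -0.057], TCP at [0.147, 0.633, 0.192] pointing down, gripper open.
Joint ranges: [-2.86, 2.86], [-0.3, 2.09], [-1.38, 1.24], [0.06, 2.45], [-1.56, 4.7], [0.09, 2.05], [-2.69, 2.69]. Speed limits (rad/s): [2.57, 2.57, 3.14, 3.14, 3.14, 3.14, 3.14].

### API

Orientations are given as a rotation vector (axis times angle).
In Python, from bench import get_state, get_image, get_calibration, close_job gives the robot as it stands.
- The arm moves only by the shell command python3 -m crank 'ROWS' [FORCE]. ROWS is JSON, a list of rows, each a list of 5 numbers: the opening, from 0 (shut) to 1 (fully open), then the shift along the world's x, y, z in units of 0.2 m (1.0 is 0.2 m), then the turn about the world's z in units of 2 pi rad (1.0 is 2 pi rad). A call has 1 to 5 rows; each row is the pose to reach, as a shift and turn from the pose commanded when the call began, turning the shorter way round; what a row does not reach only later rows make up. A row lasts 1/8 s, in which the tool goes at most 62.5 mm and 10.7 degrees, less where a joint would pass 70% of its speed; a pose out of reach is approached as far as the arm can. A call with a number of a shift or a turn outside -1 to 1 is refused whole. A call with a gripper value outside its range is refused whole. The fingers move at their own pace and stop on an object; FORCE is the grip in N (left out, the last holds). Time passes only in rows, so rows that repeat a pose let the fingers close. It gives the time, the measured TCP pose, the force, the opening and the grip force at its end, in the units of the state.
- get_state(): the state, without advancing time (a new reading comes with each control period).
- get_image(name): name is "side" or "top" or "wrist"; returns the picture (480x640x3 uint8, red, green, blue); there is no depth.
- get_calibration(name): a dict with "fovy" (degrees; the focal length in pixels is half the picture's height over the tangent of half this angle, whatever the lens; pixels are square), "cx", "cy" (the principal point, pixels), "R" (3x3) and "t" (3): a world point X has camera coordinates R X + t. Camera axes: x right, y down, z forward; pixel columns grow to the right and rows downward; lengths in m; the calibration is good to about 2 mm. A picture is of the moment at which its call begins: read the wrist's pose just before it. get_calibration takes no time and is no camera call; for the wrist camera it gives the pose at the moment of the call.
- close_job(): hands the job in; it is judged then, once.
The state is a dict: "time": time; "joint_positions": joint angles; "qd": joint speeds; "joint_torque": joint torques, N m; "position": TCP position; "tool_rot": TCP orientation; "ft_force": force on the tool from outside, world axes, zero at the start; "torque": the same for the moment, N m; "grip_width": opening from 0.0 (shut) to 1.0 (fully open); "grip_force": force on a finger pad.
Only numpy, scipy, OpenCV 4.12 (cv2) and the standard library are available. Lean on these libraries where they do the work, as an engineer would, in place of code of your own. Each camera call takes 0.05 s, during which the arm holds its last target. There are 200 camera calls.

## Working session

There is one attempt and no reset: what is moved stays moved. The work goes in short steps, Python scripts to look and compute and a shell command to move; the robot and the scene stay as the last step left them, time stands still between calls to the robot, and variables do not carry over. Pictures are saved under pics/ and viewed, at most 10 in all, crops included, and the job is handed in when it is done.

```bash
mkdir -p pics; ls; python3 - <<'E'
from bench import *
import cv2,numpy as np
s=get_state();print(s)
a=[]
for n in("top","side"):
    c=get_calibration(n);print(n,c)
    im=get_image(n);cv2.imwrite(f"pics/{n}0.png",im[:,:,::-1])
E
```

```text
pics
{'time': 0.0, 'joint_positions': array([-1.32789583,  0.32182068, -0.07011492,  1.45165898,  0.02257697,
        1.37076874, -0.05690944]), 'qd': array([-8.65621811e-04,  5.77919031e-05,  3.04473929e-05,  6.13974489e-04,
       -5.47626178e-04,  6.77254963e-04,  4.36421443e-04]), 'joint_torque': array([-2.27794767e-04, -4.91287029e+01, -4.04037461e-01, -3.12520051e+01,
       -6.40092837e-02,  4.39272425e-02,  1.96830647e-04]), 'position': array([0.14731488, 0.6324765 , 0.19137133]), 'tool_rot': array([-3.58528397e-01, -3.12091555e+00,  2.92551316e-03]), 'ft_force': array([-0.01140743, -1.00606285,  0.55513684]), 'torque': array([-0.03731819, -0.03382795,  0.00643929]), 'grip_force': 0.0, 'grip_width': 1.0017260384311664}
top {'fovy': 48.25092769206565, 'cx': 315.844876052542, 'cy': 236.46463840250166, 'R': array([[ 0.02853958, -0.99946656, -0.01587725],
       [-0.98315045, -0.02519751, -0.18105323],
       [ 0.18055658,  0.0207769 , -0.98334513]]), 't': array([-0.05163809,  0.58692772,  1.29198585])}
side {'fovy': 42.3906318633135, 'cx': 320.2668709227138, 'cy': 232.00042385369775, 'R': array([[ 0.97670712, -0.21342245, -0.02222741],
       [-0.15315102, -0.62080597, -0.76885936],
       [ 0.15029294,  0.75435456, -0.63903148]]), 't': array([-0.55998912,  0.1615736 ,  1.45056715])}
```

View pics/top0.png

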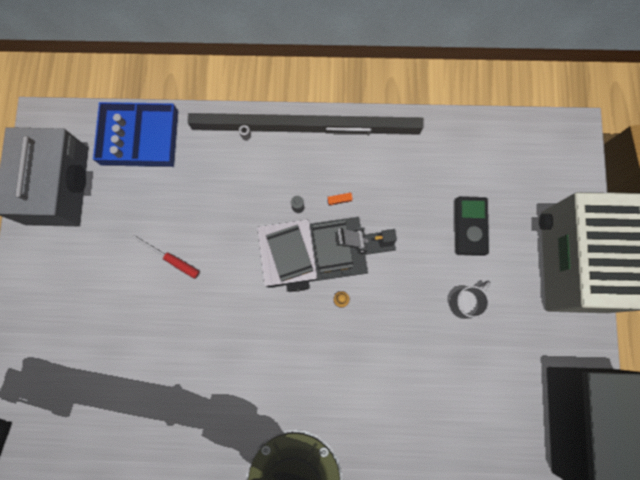

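View pics/side0.png

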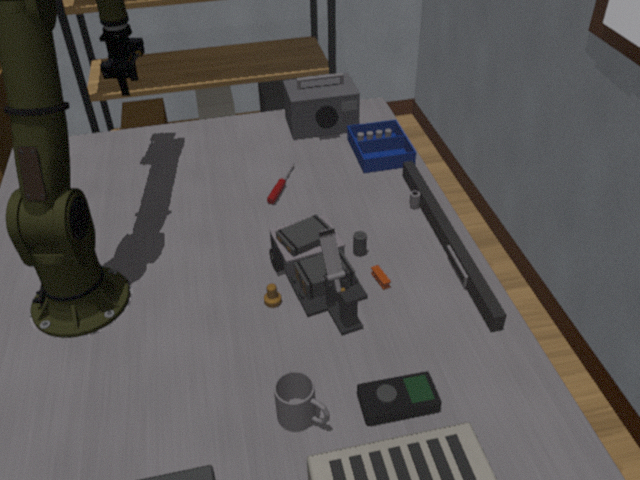

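The top view shows the shelf (white) with its corners near (258,226), (308,220), (316,280) and (265,286). The pack sits on it at about (290,252), the bay at (335,245), and the strap and hinge post at (350,238)–(390,238). The adapter (342,298), clip (340,198) and cell (297,204) stand close by.

```bash
cat > h.py <<'E'
from bench import *
import cv2,numpy as np
def ray(c,uv):
    f=240/np.tan(np.radians(c["fovy"])/2);R=np.array(c["R"]);t=np.array(c["t"])
    d=R.T@np.array([(uv[0]-c["cx"])/f,(uv[1]-c["cy"])/f,1]);return -R.T@t,d
def onz(c,uv,z):
    o,d=ray(c,uv);return o+d*(z-o[2])/d[2]
def proj(c,X):
    f=240/np.tan(np.radians(c["fovy"])/2);p=np.array(c["R"])@X+np.array(c["t"])
    return np.array([c["cx"]+f*p[0]/p[2],c["cy"]+f*p[1]/p[2]])
E
python3 - <<'E'
from h import *
c=get_calibration("top")
for uv in [(258,226),(308,220),(316,280),(265,286)]: print("shelf",onz(c,uv,.062).round(3))
print("pack",onz(c,(290,252),.086).round(3))
w=get_calibration("wrist");o,d=ray(w,(320,240));s=get_state()
print(w["fovy"],w["cx"],w["cy"],"cam-tcp",o-s["position"],"axis",d,"R",np.array(w["R"]).round(3))
E
```

```text
shelf [0.609 0.11  0.062]
shelf [ 0.628 -0.015  0.062]
shelf [ 0.478 -0.039  0.062]
shelf [0.46  0.085 0.062]
pack [0.542 0.025 0.086]
66.5528586011942 316.08756583970325 236.5697594194109 cam-tcp [-0.07163023  0.01695322  0.19228077] axis [ 0.27511558 -0.05441606 -0.9599754 ] R [[ 0.226  0.974 -0.002]
 [ 0.938 -0.217  0.271]
 [ 0.264 -0.063 -0.963]]
```

```bash
python3 -m crank '[[1,1,-0.8,0.5,-0.09],[1,1,-0.8,0.5,-0.09],[1,1,-0.8,0.5,-0.09],[1,1,-0.8,0.5,-0.09],[1,1,-0.8,0.5,-0.09]]'
python3 -m crank '[[1,0.8,-1,0,-0.1],[1,0.8,-1,0,-0.1],[1,0.8,-1,0,-0.1],[1,0.8,-1,0,-0.1],[1,0.8,-1,0,-0.1]]'
python3 -m crank '[[1,0.28,-1,0,0],[1,0.28,-1,0,0],[1,0.28,-1,0,0],[1,0.28,-1,0,0],[1,0.28,-1,0,0]]'
python3 -m crank '[[1,0,-0.82,0,0],[1,0,-0.82,0,0],[1,0,-0.82,0,0],[1,0,-0.82,0,0],[1,0,-0.82,0,0]]'
python3 - <<'E'
from h import *
import json
w=get_calibration("wrist");im=get_image("wrist");cv2.imwrite("pics/w1.png",im[:,:,::-1])
json.dump({k:np.array(v).tolist() for k,v in w.items()},open("w1.json","w"))
E
```

```text
time: 0.72
position: [0.3518, 0.4699, 0.2941]
tool_rot: [1.224, 2.891, 0.003]
ft_force: [-0.4, 0.7, -0.2]
grip_width: 0.996
grip_force: 0.0
time: 1.35
position: [0.5108, 0.2667, 0.2924]
tool_rot: [2.062, 2.367, -0.002]
ft_force: [0.2, 0.6, -0.4]
grip_width: 1.0
grip_force: 0.0
time: 1.98
position: [0.5634, 0.072, 0.2923]
tool_rot: [-2.054, -2.377, 0.0]
ft_force: [-0.3, 1.3, 0.6]
grip_width: 1.002
grip_force: 0.0
time: 2.6
position: [0.5638, -0.0875, 0.2921]
tool_rot: [-2.045, -2.383, -0.001]
ft_force: [-1.2, 1.0, -0.8]
grip_width: 1.005
grip_force: 0.0
```

View pics/w1.png

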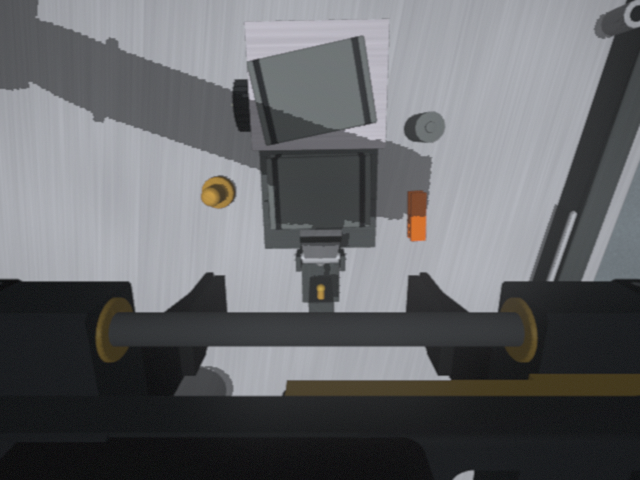

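The wrist view is clear. The pack on the shelf has corners near (248,62), (363,36), (376,123) and (267,144), so it is turned by about 12°. The mid pack spans roughly (270,153) to (370,230), and the strap is foreshortened at (320,245). I'll enlarge it for exact corners.

```bash
python3 - <<'E'
import cv2,numpy as np
im=cv2.imread("pics/w1.png")[10:260,225:405]
im=cv2.convertScaleAbs(im,alpha=1.8,beta=20)
im=cv2.resize(im,None,fx=2.4*1,fy=2.4,interpolation=cv2.INTER_CUBIC);cv2.imwrite("pics/w1c.png",im)
E
```

```text
(no output)
```

View pics/w1c.png

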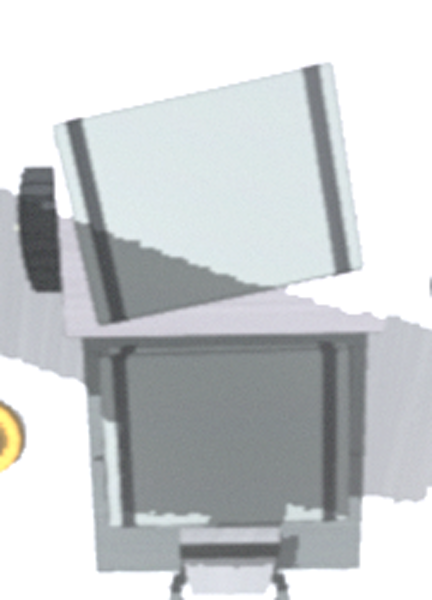

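```bash
python3 - <<'E'
from h import *
import json
w=json.load(open("w1.json"))
def q(P,z,n):
    X=np.array([onz(w,(a/2.4+225,b/2.4+10),z) for a,b in P])[:,:2]
    d=[np.linalg.norm(X[i]-X[i-1]) for i in range(len(X))]
    print(n,X.round(4).tolist(),"ctr",X.mean(0).round(4),"sides",np.round(d,4))
    for i in range(len(X)):
        v=X[i]-X[i-1];print("  ang",np.degrees(np.arctan2(v[1],v[0])).round(1),end="")
    print()
q([(54,127),(330,63),(361,268),(100,324)],.086,"top")
q([(104,345),(347,345),(347,522),(112,526)],.060,"mid")
q([(66,333),(383,328)],.062,"shelf edge")
q([(50,29),(394,22),(387,328),(68,333)],.062,"shelf")
E
```

```text
top [[0.475, 0.0427], [0.5841, 0.0838], [0.6123, 0.0072], [0.5033, -0.0335]] ctr [0.5437 0.0251] sides [0.0812 0.1165 0.0816 0.1164]
  ang 110.3  ang 20.7  ang -69.8  ang -159.5
mid [[0.503, -0.0439], [0.6164, -0.0264], [0.6329, -0.1111], [0.5174, -0.131]] ctr [ 0.5674 -0.0781] sides [0.0883 0.1148 0.0863 0.1173]
  ang 99.4  ang 8.8  ang -79.0  ang -170.2
shelf edge [[0.485, -0.0411], [0.6313, -0.0162]] ctr [ 0.5581 -0.0286] sides [0.1484 0.1484]
  ang -170.3  ang 9.7
shelf [[0.4647, 0.0843], [0.6101, 0.1095], [0.6331, -0.0159], [0.4859, -0.0409]] ctr [0.5485 0.0343] sides [0.127  0.1476 0.1275 0.1493]
  ang 99.6  ang 9.8  ang -79.6  ang -170.3
```

```bash
python3 -m crank '[[1,-0.132,0.94,0,0.0025],[1,-0.132,0.94,0,0.0025],[1,-0.132,0.94,0,0.0025],[1,-0.132,0.94,-0.3,0.0025],[1,-0.132,0.94,-0.6,0.0025]]'
python3 -m crank '[[1,0,0,-0.25,0],[1,0,0,-0.52,0],[1,0,0,-0.52,0],[1,0,0,-0.52,0]]'
```

```text
time: 3.28
position: [0.5367, 0.1017, 0.1714]
tool_rot: [2.023, 2.403, 0.003]
ft_force: [1.4, -1.4, -1.2]
grip_width: 0.997
grip_force: 0.0
time: 3.78
position: [0.5382, 0.0987, 0.0703]
tool_rot: [2.029, 2.397, 0.003]
ft_force: [0.4, 0.2, -0.7]
grip_width: 1.0
grip_force: 0.0
```

```bash
python3 -m crank '[[1,0.0065,-0.04,0,0],[1,0.013,-0.08,0,0],[1,0.02,-0.12,0,0],[1,0.0265,-0.16,0,0],[1,0.033,-0.2,0,0]]'
python3 -m crank '[[1,0.006,-0.04,-0.01,0],[1,0.009,-0.05,-0.01,0],[1,0.009,-0.05,-0.01,0]]'
python3 - <<'E'
from h import *
import json
w=get_calibration("wrist");im=get_image("wrist");cv2.imwrite("pics/w2.png",im[:,:,::-1])
json.dump({k:np.array(v).tolist() for k,v in w.items()},open("w2.json","w"))
E
```

```text
time: 4.4
position: [0.5437, 0.0563, 0.0685]
tool_rot: [2.033, 2.395, 0.0]
ft_force: [-0.5, -0.3, 0.3]
grip_width: 1.0
grip_force: 0.0
time: 4.78
position: [0.5454, 0.047, 0.0664]
tool_rot: [-2.032, -2.396, 0.0]
ft_force: [-0.7, 0.7, 0.2]
grip_width: 0.999
grip_force: 0.0
```

View pics/w2.png

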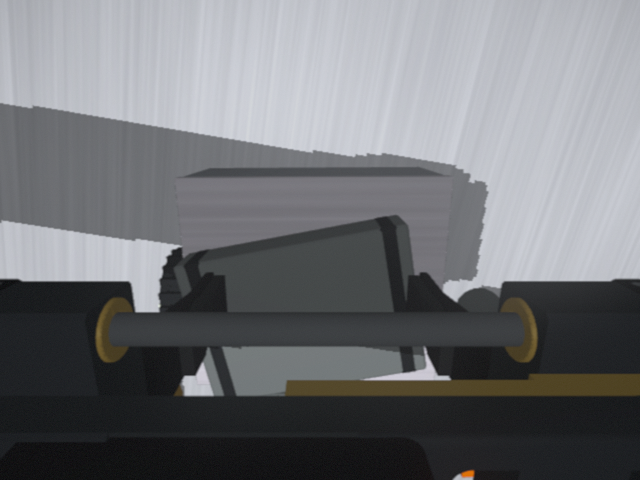

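```bash
python3 - <<'E'
from h import *
import json
w=json.load(open("w2.json"));s=get_state()
D=np.array([.5675,-.0775]);a=np.radians(9.6);B=np.array([[np.cos(a),np.sin(a)],[-np.sin(a),np.cos(a)]])
print("cal t",ray(w,(320,240))[0], s["position"],s["ft_force"])
for uv,z in [((180,255),.086),((380,218),.086),((405,216),.086),((424,370),.086),((182,177),.062),((452,177),.062)]: print(uv,(1e3*(B@(onz(w,uv,z)[:2]-D))).round(1))
R=np.array([[1,0],[0,1]])
for x in(-43,43):
  for z in(.067,.086,.11):
    P=np.append(s["position"][:2]+B.T@np.array([x/1e3,0]),z);print(x,z,proj(w,P).round(0))
E
```

```text
cal t [0.53377036 0.11989518 0.25864565] [0.54541292 0.04732285 0.06640892] [-0.34848106 -0.26905986 -0.94350823]
(180, 255) [-68.1 142.4]
(380, 218) [ 30.6 161. ]
(405, 216) [ 42.6 161.9]
(424, 370) [58.4 75.8]
(182, 177) [-71.9 178.2]
(452, 177) [ 72.3 177.8]
-43 0.067 [238. 271.]
-43 0.086 [231. 284.]
-43 0.11 [218. 305.]
43 0.067 [392. 270.]
43 0.086 [400. 284.]
43 0.11 [411. 305.]
```

The pack still reads where it was, although the fingers should have met it. I'll check from outside.

```bash
python3 - <<'E'
from h import *
a=get_image("side")[180:350,230:400];b=get_image("top")[180:320,230:410]
f=lambda m:cv2.resize(cv2.convertScaleAbs(m,alpha=1.4,beta=20),(400,400*m.shape[0]//m.shape[1]),interpolation=cv2.INTER_CUBIC)
a,b=f(a),f(b);h=max(len(a),len(b));p=lambda m:cv2.copyMakeBorder(m,0,h-len(m),0,0,cv2.BORDER_CONSTANT)
cv2.imwrite("pics/s3.png",np.hstack([p(a),p(b)])[:,:,::-1])
E
```

```text
(no output)
```

View pics/s3.png

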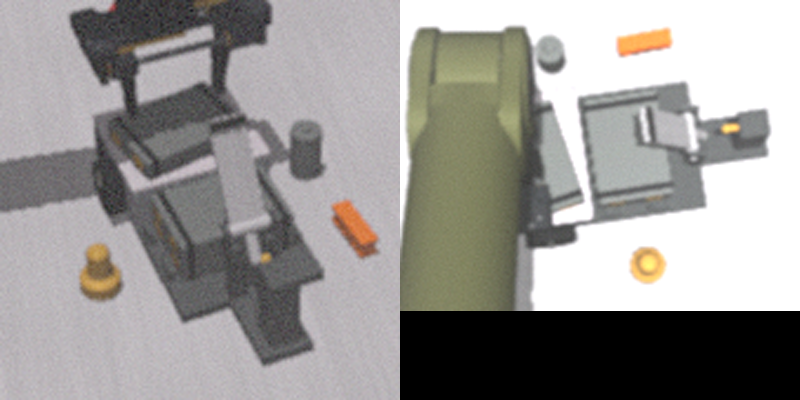

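```bash
python3 - <<'E'
from h import *
c=get_calibration("side");s=get_state();print(s["position"],s["time"],s["ft_force"])
D=np.array([.5675,-.0775]);a=np.radians(9.6);B=np.array([[np.cos(a),np.sin(a)],[-np.sin(a),np.cos(a)]])
k=400/170
cr=lambda P:((proj(c,P)-[230,180])*k).round(0)
for x in(-50,50):
  for z in(.067,.086,.136):
    print(x,z,cr(np.append(s["position"][:2]+B.T@np.array([x/1e3,0]),z)))
dk=lambda x,y,z:cr(np.append(D+B.T@np.array([x,y])/1e3,z))
print("shelf",[dk(x,y,.062).tolist() for x,y in((-75,48),(75,48),(75,178),(-75,178))])
print("packtop init",[cr(np.array([x,y,.086])).tolist() for x,y in[[0.475, 0.0427], [0.5841, 0.0838], [0.6123, 0.0072], [0.5033, -0.0335]]])
E
```

```text
[0.5454189  0.04753369 0.06645756] 4.925 [0.61518886 1.09045545 0.18760865]
-50 0.067 [130. 132.]
-50 0.086 [129. 118.]
-50 0.136 [126.  79.]
50 0.067 [219. 107.]
50 0.086 [219.  93.]
50 0.136 [218.  55.]
shelf [[134.0, 189.0], [272.0, 150.0], [224.0, 78.0], [93.0, 113.0]]
packtop init [[108.0, 119.0], [204.0, 79.0], [246.0, 120.0], [149.0, 162.0]]
```

The fingers are still above the pack: when open, their tips end about 20 mm short of the TCP, so they slid over it without touching. I'll go back behind the pack and lower until I feel the shelf.

```bash
python3 -m crank '[[1,0,0,0.1,0],[1,-0.0375,0.222,0.1,0],[1,-0.0375,0.222,0.1,0],[1,-0.0375,0.222,0.02,0],[1,-0.0375,0.222,0,0]]'
for i in 1 2 3; do python3 -m crank '[[1,0,0,-0.01,0],[1,0,0,-0.02,0],[1,0,0,-0.02,0]]' | grep -E 'pos|ft_'; done
```

```text
time: 5.55
position: [0.5367, 0.09, 0.0646]
tool_rot: [-2.033, -2.394, 0.005]
ft_force: [-0.3, -0.6, -0.0]
grip_width: 0.998
grip_force: 0.0
position: [0.538, 0.0913, 0.0625]
ft_force: [-0.6, 0.4, -0.5]
position: [0.5378, 0.0915, 0.0583]
ft_force: [0.5, -0.0, -0.1]
position: [0.5378, 0.0914, 0.0542]
ft_force: [-0.9, 0.8, -0.4]
```

```bash
for i in 1 2 3; do python3 -m crank '[[1,0,0,-0.01,0],[1,0,0,-0.015,0],[1,0,0,-0.015,0]]' | grep -E 'pos|ft_'; done
```

```text
position: [0.5379, 0.0914, 0.0514]
ft_force: [0.0, -0.3, 0.2]
position: [0.5379, 0.0915, 0.0484]
ft_force: [0.2, 0.5, -0.4]
position: [0.5378, 0.0915, 0.0453]
ft_force: [-0.3, -0.1, 0.4]
```

```bash
for i in 1 2 3 4; do python3 -m crank '[[1,0,0,-0.01,0],[1,0,0,-0.01,0]]' | grep -E 'pos|ft_'; done
```

```text
position: [0.5378, 0.0914, 0.0433]
ft_force: [-0.8, -0.5, 0.8]
position: [0.5378, 0.0914, 0.0413]
ft_force: [0.4, -0.5, -0.2]
position: [0.5378, 0.0915, 0.0393]
ft_force: [-0.1, -0.6, -0.2]
position: [0.5378, 0.0914, 0.0373]
ft_force: [0.3, 0.3, -0.2]
```

```bash
python3 - <<'E'
from h import *
a=get_image("side")[180:300,250:370];b=get_image("wrist")[130:400,150:490]
f=lambda m:cv2.resize(cv2.convertScaleAbs(m,alpha=1.4,beta=20),(400,400*m.shape[0]//m.shape[1]),interpolation=cv2.INTER_CUBIC)
a,b=f(a),f(b);h=max(len(a),len(b));p=lambda m:cv2.copyMakeBorder(m,0,h-len(m),0,0,cv2.BORDER_CONSTANT)
cv2.imwrite("pics/s4.png",np.hstack([p(a),p(b)])[:,:,::-1])
c=get_calibration("side");s=get_state()
B=np.array([.986,.1668])
for x in(-50,50):
  for z in(.04,.062,.08,.11): print(x,z,((proj(c,np.append(s["position"][:2]+B*x/1e3,z))-[250,180])*400/120).round(0))
E
```

```text
-50 0.04 [100. 179.]
-50 0.062 [ 98. 157.]
-50 0.08 [ 97. 138.]
-50 0.11 [ 94. 106.]
50 0.04 [223. 146.]
50 0.062 [222. 124.]
50 0.08 [222. 105.]
50 0.11 [221.  73.]
```

View pics/s4.png

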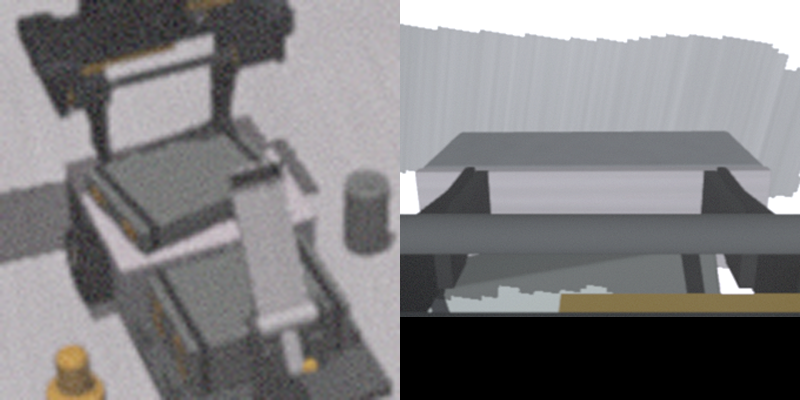

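The fingers are now behind the pack with their tips about at shelf level: (102,155) in the side crop, which projects to z≈62 mm. I'll raise 4 mm and push.

```bash
python3 -m crank '[[1,0,0,0.02,0],[1,0.0065,-0.04,0.02,0],[1,0.013,-0.08,0.02,0],[1,0.02,-0.12,0.02,0],[1,0.0265,-0.16,0.02,0]]'
python3 -m crank '[[1,0.004,-0.02,0,0],[1,0.007,-0.04,0,0],[1,0.007,-0.04,0,0]]'
python3 - <<'E'
from h import *
import json
w=get_calibration("wrist");im=get_image("wrist")
json.dump({k:np.array(v).tolist() for k,v in w.items()},open("w5.json","w"))
a=get_image("side")[180:300,250:370]
f=lambda m:cv2.resize(cv2.convertScaleAbs(m,alpha=1.4,beta=20),(400,400*m.shape[0]//m.shape[1]),interpolation=cv2.INTER_CUBIC)
a,b=f(a),f(im[130:400,150:490]);h=max(len(a),len(b));p=lambda m:cv2.copyMakeBorder(m,0,h-len(m),0,0,cv2.BORDER_CONSTANT)
cv2.imwrite("pics/s5.png",np.hstack([p(a),p(b)])[:,:,::-1])
E
```

```text
time: 9.52
position: [0.5432, 0.0595, 0.0417]
tool_rot: [-2.032, -2.395, -0.001]
ft_force: [-0.2, 2.9, 2.5]
grip_width: 1.002
grip_force: 1.8
time: 9.9
position: [0.5446, 0.0509, 0.0414]
tool_rot: [2.032, 2.395, -0.001]
ft_force: [-0.4, 2.6, 1.3]
grip_width: 1.0
grip_force: 0.8
```

View pics/s5.png

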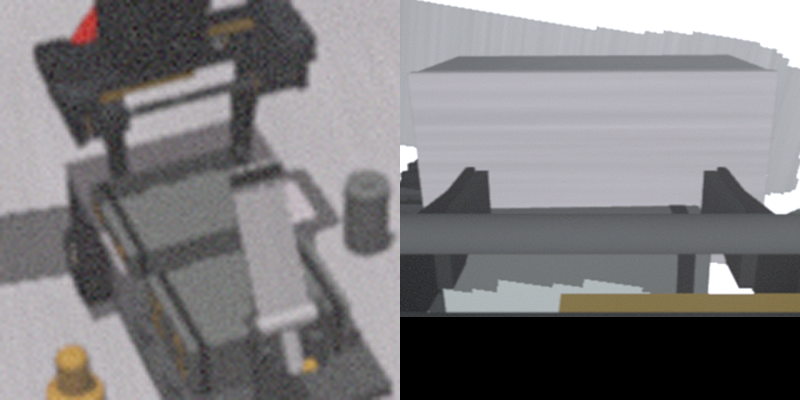

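The pack is squared against both fingers, with its edge level at row 206 of the wrist crop. I'll measure its edge and right end.

```bash
python3 - <<'E'
from h import *
import json
w=json.load(open("w5.json"));s=get_state()
D=np.array([.5675,-.0775]);a=np.radians(9.6);B=np.array([[np.cos(a),np.sin(a)],[-np.sin(a),np.cos(a)]])
print("tcp dock",1e3*(B@(s["position"][:2]-D)))
for u,v in [(500,209),(690,205),(709,270),(711,290),(413,72),(776,72)]:
    uv=(150+(u-400)/1.1765,130+v/1.1765)
    for z in (.062,.086): print((u,v),z,(1e3*(B@(onz(w,uv,z)[:2]-D))).round(1))
E
```

```text
tcp dock [ -1.22137329 130.37416951]
(500, 209) 0.062 [-42.4 118. ]
(500, 209) 0.086 [-36.6 130. ]
(690, 205) 0.062 [ 40.8 119.6]
(690, 205) 0.086 [ 35.  131.5]
(709, 270) 0.062 [51.3 87. ]
(709, 270) 0.086 [ 44.1 103.4]
(711, 290) 0.062 [53.  76.3]
(711, 290) 0.086 [45.5 94.2]
(413, 72) 0.062 [-73.4 178.3]
(413, 72) 0.086 [-63.2 182. ]
(776, 72) 0.062 [ 71.9 177.9]
(776, 72) 0.086 [ 61.8 181.6]
```

Its +y edge is square, but its right end (about x=47) puts the centre near x=-13. I'll shut the fingers, go to its -x end and push it +x while it is still on the shelf.

```bash
python3 -m crank '[[1,-0.008,0.05,0,0],[1,-0.008,0.05,0.3,0],[0,-0.008,0.05,0.45,0],[0,-0.24,-0.14,0.45,0],[0,-0.472,-0.325,0.45,0]]' 20
python3 -m crank '[[0,0,0,0,0],[0,0,0,-0.15,0],[0,0,0,-0.3,0],[0,0,0,-0.3,0]]'
```

```text
time: 10.62
position: [0.4493, -0.0146, 0.1314]
tool_rot: [2.03, 2.396, -0.002]
ft_force: [-0.0, -0.6, 0.1]
grip_width: 0.74
grip_force: 0.0
time: 11.12
position: [0.4486, -0.0132, 0.0696]
tool_rot: [-2.03, -2.395, 0.007]
ft_force: [-0.1, 0.6, -0.5]
grip_width: 0.288
grip_force: 0.0
```

```bash
python3 -m crank '[[0,0,0,0,0],[0,0,0,0,0],[0,0,0,0,0],[0,0.025,0.004,0,0],[0,0.04,0.0067,0,0]]'|grep -E "pos|ft|width"
python3 -m crank '[[0,0.01,0.0017,0,0],[0,0.02,0.0033,0,0],[0,0.03,0.005,0,0],[0,0.03,0.005,0,0]]'|grep -E "pos|ft"
python3 -m crank '[[0,0.01,0.0017,0,0],[0,0.02,0.0033,0,0],[0,0.03,0.005,0,0],[0,0.03,0.005,0,0]]'|grep -E "pos|ft"
```

```text
position: [0.4588, -0.0121, 0.0717]
ft_force: [-0.4, -0.0, 0.7]
grip_width: 0.003
position: [0.4644, -0.0112, 0.0715]
ft_force: [-0.6, -0.2, -0.2]
position: [0.4704, -0.0102, 0.0715]
ft_force: [0.1, 0.3, -0.7]
```

```bash
for i in 1 2 3; do python3 -m crank '[[0,0.01,0.0017,0,0],[0,0.02,0.0033,0,0],[0,0.02,0.0033,0,0]]'|grep -E "pos|ft"; done
```

```text
position: [0.4744, -0.0095, 0.0715]
ft_force: [-1.1, -0.7, -0.2]
position: [0.4784, -0.0089, 0.0715]
ft_force: [-0.5, 0.5, -0.6]
position: [0.4824, -0.0082, 0.0715]
ft_force: [-0.0, -0.6, -0.7]
```

```bash
python3 - <<'E'
from h import *
import json
w=get_calibration("wrist");im=get_image("wrist")
json.dump({k:np.array(v).tolist() for k,v in w.items()},open("w6.json","w"))
a=get_image("side")[180:300,250:370]
f=lambda m:cv2.resize(cv2.convertScaleAbs(m,alpha=1.4,beta=20),(400,400*m.shape[0]//m.shape[1]),interpolation=cv2.INTER_CUBIC)
a,b=f(a),f(im[130:400,220:560]);h=max(len(a),len(b));p=lambda m:cv2.copyMakeBorder(m,0,h-len(m),0,0,cv2.BORDER_CONSTANT)
cv2.imwrite("pics/s6.png",np.hstack([p(a),p(b)])[:,:,::-1])
E
```

```text
(no output)
```

View pics/s6.png

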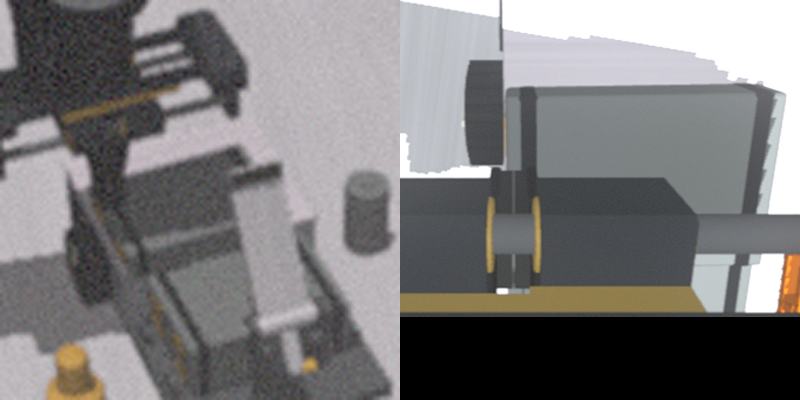

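The fingers are over the pack's left end (cols 490–537, pack end at col 506), so the tip is about 25 mm higher than the TCP reading even when shut. I'll calibrate from the known lengths.

```bash
python3 - <<'E'
from h import *
import json
D=np.array([.5675,-.0775]);a=np.radians(9.6);B=np.array([[np.cos(a),np.sin(a)],[-np.sin(a),np.cos(a)]])
dk=lambda w,uv,z:(1e3*(B@(onz(w,uv,z)[:2]-D)))
w6=json.load(open("w6.json"));w5=json.load(open("w5.json"));w1=json.load(open("w1.json"))
L=[("pack6",w6,[(506,90),(783,92)],220,130,1.1765,.086,120),("shelf5",w5,[(413,72),(776,72)],150,130,1.1765,.062,150),("shelf1",w1,[(68,333),(387,328)],225,10,2.4,.062,150),("pack1",w1,[(54,127),(330,63)],225,10,2.4,.086,120)]
for n,w,P,u0,v0,k,z,l in L:
    uv=[(u0+(u-(400 if k<2 else 0))/k,v0+v/k) for u,v in P]
    for dz in(0,-.004,-.008,-.012,-.016):
        p,q=[dk(w,x,z+dz) for x in uv];print(n,dz,p.round(1),q.round(1),"len",np.linalg.norm(p-q).round(1),"want",l)
E
```

```text
pack6 0 [-74.6 121.8] [ 41.8 120.6] len 116.4 want 120
pack6 -0.004 [-74.7 121. ] [ 44.3 119.8] len 119.0 want 120
pack6 -0.008 [-74.8 120.2] [ 46.9 119. ] len 121.6 want 120
pack6 -0.012 [-74.8 119.4] [ 49.4 118.2] len 124.3 want 120
pack6 -0.016 [-74.9 118.6] [ 52.  117.4] len 126.9 want 120
shelf5 0 [-73.4 178.3] [ 71.9 177.9] len 145.4 want 150
shelf5 -0.004 [-75.1 177.7] [ 73.6 177.3] len 148.7 want 150
shelf5 -0.008 [-76.8 177.1] [ 75.3 176.7] len 152.1 want 150
shelf5 -0.012 [-78.5 176.5] [ 77.  176.1] len 155.5 want 150
shelf5 -0.016 [-80.2 175.9] [ 78.7 175.4] len 158.9 want 150
shelf1 0 [-74.3  49.7] [75.  49.8] len 149.3 want 150
shelf1 -0.004 [-75.   49.5] [75.7 49.7] len 150.7 want 150
shelf1 -0.008 [-75.7  49.4] [76.5 49.6] len 152.1 want 150
shelf1 -0.012 [-76.3  49.2] [77.2 49.4] len 153.5 want 150
shelf1 -0.016 [-77.   49.1] [78.  49.3] len 155.0 want 150
pack1 0 [-71.1 133.9] [ 43.3 156.3] len 116.5 want 120
pack1 -0.004 [-71.8 134.6] [ 43.7 157.2] len 117.7 want 120
pack1 -0.008 [-72.5 135.3] [ 44.2 158.1] len 118.9 want 120
pack1 -0.012 [-73.1 136. ] [ 44.7 159.1] len 120.0 want 120
pack1 -0.016 [-73.8 136.7] [ 45.1 160. ] len 121.2 want 120
```

```bash
python3 -m crank '[[0,0,0,0.1,0],[0,-0.135,-0.043,0.1,0],[0,-0.135,-0.043,-0.05,0],[0,-0.135,-0.043,-0.15,0],[0,-0.135,-0.043,-0.15,0]]'|grep -E "pos|ft|width"
python3 -m crank '[[0,0.02,0.0033,0,0],[0,0.04,0.0067,0,0],[0,0.05,0.0083,0,0],[0,0.05,0.0083,0,0]]'|grep -E "pos|ft"
python3 -m crank '[[0,0.015,0.0025,0,0],[0,0.03,0.005,0,0],[0,0.04,0.0067,0,0],[0,0.04,0.0067,0,0]]'|grep -E "pos|ft"
```

```text
position: [0.4538, -0.017, 0.0404]
ft_force: [-0.4, 0.0, -0.1]
grip_width: 0.003
position: [0.4657, -0.0151, 0.0418]
ft_force: [0.1, -0.2, -0.3]
position: [0.4727, -0.0138, 0.0412]
ft_force: [-2.2, 0.2, 0.7]
```

```bash
python3 -m crank '[[0,0.02,0.0033,0,0],[0,0.04,0.0067,0,0],[0,0.055,0.0092,0,0],[0,0.066,0.011,0,0],[0,0.066,0.011,0,0]]'|grep -E "pos|ft"
python3 -m crank '[[0,-0.05,-0.008,0,0],[0,-0.05,-0.008,0.3,0],[1,-0.05,-0.008,0.6,0],[1,0.25,0.2,0.6,0],[1,0.25,0.2,0.6,0]]'|grep -E "pos|ft"
python3 - <<'E'
from h import *
s=get_state()["position"]
D=np.array([.5675,-.0775]);a=np.radians(9.6);B=np.array([[np.cos(a),np.sin(a)],[-np.sin(a),np.cos(a)]])
print(1e3*B@(s[:2]-D), "to (0,150):",(D+B.T@[0,.150]-s[:2])/.2)
E
```

```text
position: [0.487, -0.0116, 0.0416]
ft_force: [-0.2, -0.8, -0.4]
position: [0.5386, 0.0317, 0.1626]
ft_force: [-1.2, 0.4, -0.4]
[-10.24502987 112.4716196 ] to (0,150): [0.01921499 0.19355693]
```

```bash
python3 -m crank '[[1,0.019,0.194,0,0],[1,0.019,0.194,0,0],[1,0.019,0.194,-0.25,0],[1,0.019,0.194,-0.5,0],[1,0.019,0.194,-0.605,0]]'|grep -E "pos|ft|width"
python3 -m crank '[[1,0,0,0,0],[1,0.01,-0.06,0,0],[1,0.02,-0.12,0,0],[1,0.03,-0.18,0,0],[1,0.037,-0.22,0,0]]'|grep -E "pos|ft|width"
python3 -m crank '[[1,0,0,0,0],[1,-0.007,0.04,0,0],[1,-0.007,0.04,0.4,0],[1,-0.007,0.04,0.8,0],[1,0.06,-0.3,1,0]]'|grep -E "pos|ft|width"
python3 -m crank '[[1,0.05,-0.3,0.2,0],[1,0.07,-0.4,0.2,0],[1,0.07,-0.4,0.2,0],[1,0.07,-0.4,0.2,0]]'|grep -E "pos|ft|width"
python3 - <<'E'
from h import *
import json
w=get_calibration("wrist");im=get_image("wrist");cv2.imwrite("pics/w7.png",im[:,:,::-1])
json.dump({k:np.array(v).tolist() for k,v in w.items()},open("w7.json","w"))
m=cv2.resize(cv2.convertScaleAbs(im[20:270,190:440],alpha=1.6,beta=20),(600,600),interpolation=cv2.INTER_CUBIC);cv2.imwrite("pics/w7c.png",m[:,:,::-1])
E
```

```text
position: [0.537, 0.0652, 0.0372]
ft_force: [-0.1, 0.6, 0.3]
grip_width: 0.83
position: [0.5485, 0.0228, 0.0414]
ft_force: [-1.0, 3.8, 2.8]
grip_width: 1.0
position: [0.5549, -0.0062, 0.2137]
ft_force: [1.2, -0.4, 0.7]
grip_width: 1.002
position: [0.5681, -0.0886, 0.2504]
ft_force: [0.3, 0.6, -0.5]
grip_width: 1.002
```

View pics/w7c.png

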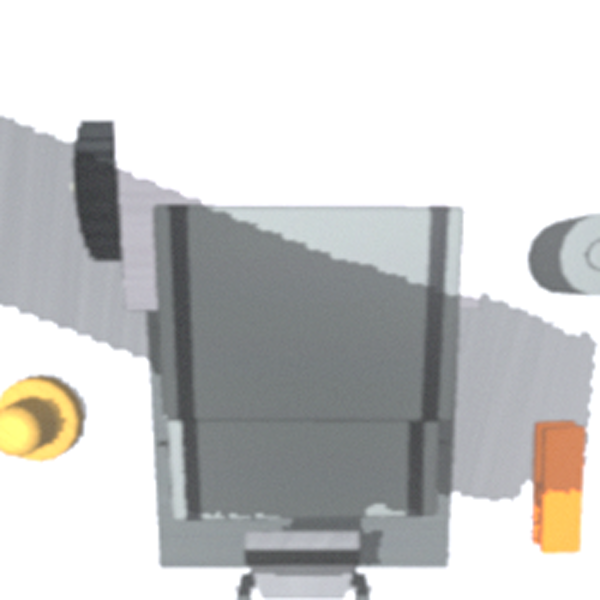

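The pack is now square, with corners at (153,207), (463,208), (449,419) and (165,419). Beyond it the mid pack shows between columns 178 and 438.

```bash
python3 - <<'E'
from h import *
import json
w=json.load(open("w7.json"));k=2.4
D=np.array([.5675,-.0775]);a=np.radians(9.6);B=np.array([[np.cos(a),np.sin(a)],[-np.sin(a),np.cos(a)]])
for n,P,z in[("top",[(153,207),(463,208),(449,419),(161,419)],.086),("topbands",[(178,300),(434,300)],.086),("mid",[(175,425),(438,425),(434,515),(180,519)],.060),("midbands",[(190,470),(416,470)],.06),("shelfL",[(126,310)],.062),("dock",[(160,566),(447,566)],.012)]:
  for dz in(0,-.005):
    X=np.array([1e3*(B@(onz(w,(190+u/k,20+v/k),z+dz)[:2]-D)) for u,v in P]);print(n,dz,X.round(1).tolist(),X.mean(0).round(1))
s=get_state()["position"];print(1e3*B@(s[:2]-D))
E
```

```text
top 0 [[-58.2, 87.3], [60.8, 86.8], [59.0, 5.3], [-58.8, 5.4]] [ 0.7 46.2]
top -0.005 [[-59.0, 87.7], [61.7, 87.2], [59.9, 4.5], [-59.6, 4.6]] [ 0.7 46. ]
topbands 0 [[-50.0, 52.7], [51.0, 52.6]] [ 0.5 52.6]
topbands -0.005 [[-50.6, 52.5], [51.8, 52.4]] [ 0.6 52.5]
mid 0 [[-57.0, -1.4], [58.7, -1.5], [58.5, -42.5], [-56.4, -44.3]] [  1.  -22.4]
mid -0.005 [[-57.7, -2.2], [59.4, -2.3], [59.3, -43.9], [-57.1, -45.7]] [  1.  -23.5]
midbands 0 [[-51.1, -21.6], [49.7, -21.7]] [ -0.7 -21.7]
midbands -0.005 [[-51.7, -22.7], [50.3, -22.8]] [ -0.7 -22.8]
shelfL 0 [[-75.4, 47.9]] [-75.4  47.9]
shelfL -0.005 [[-76.4, 47.7]] [-76.4  47.7]
dock 0 [[-74.8, -83.0], [73.7, -83.0]] [ -0.5 -83. ]
dock -0.005 [[-75.6, -84.6], [74.6, -84.7]] [ -0.5 -84.7]
[ -1.21081116 -10.66800744]
```

```bash
cat > p.py <<'E'
from h import *
D=np.array([.5675,-.0775]);a=np.radians(9.6);B=np.array([[np.cos(a),np.sin(a)],[-np.sin(a),np.cos(a)]])
s=get_state();print("dock",(1e3*B@(s["position"][:2]-D)).round(1),"z",s["position"][2].round(4),"F",s["ft_force"].round(1))
E
python3 -m crank '[[1,-0.097,0.607,0,0],[1,-0.097,0.607,0,0],[1,-0.097,0.607,0,0],[1,-0.097,0.607,-0.3,0],[1,-0.097,0.607,-0.6,0]]'>/dev/null;python3 p.py
python3 -m crank '[[1,0,0,-0.25,0],[1,0,0,-0.445,0],[1,0,0,-0.445,0]]'>/dev/null;python3 p.py
```

```text
dock [  0.2 111.2] z 0.1302 F [ 0.8 -0.4 -0.3]
dock [ -3.5 110.7] z 0.0392 F [ 0.6 -0.1  0.8]
```

```bash
python3 -m crank '[[1,0.0,0.0,0.005,0],[1,0.01,-0.06,0.005,0],[1,0.02,-0.12,0.005,0],[1,0.03,-0.18,0.005,0],[1,0.042,-0.25,0.005,0]]'>/dev/null;python3 p.py
python3 -m crank '[[1,0,0,0,0],[1,0,0,0,0]]'>/dev/null;python3 p.py
python3 -m crank '[[1,-0.007,0.04,0,0],[1,-0.007,0.04,0.4,0],[1,-0.007,0.04,0.8,0],[1,0.03,-0.2,1,0],[1,0.06,-0.34,1,0]]'>/dev/null
python3 -m crank '[[1,0,0,0,0],[1,0,0,0,0],[1,0,0,0,0]]'>/dev/null;python3 p.py
cat > e.py <<'E'
import sys
from p import *
w=get_calibration("wrist");im=get_image("wrist");cv2.imwrite(f"pics/{sys.argv[1]}.png",im[:,:,::-1])
g=cv2.GaussianBlur(cv2.cvtColor(im,cv2.COLOR_RGB2GRAY),(3,3),0).astype(float)
dk=lambda u,v,z:(1e3*(B@(onz(w,(u,v),z)[:2]-D))).round(1)
# shelf/pack edge along dock y (strongest bright->dark step), on three columns
for x in(-35,0,35):
    u=int(round(proj(w,np.append(D+B.T@[x/1e3,.06],.084))[0]))
    col=g[20:250,u-2:u+3].mean(1);d=np.diff(col);i=np.argsort(d)[:3];j=np.argsort(-d)[:2]
    print("col",u,"steps down",[(int(r)+20,round(d[r],1),dk(u,r+20.5,.081)[1]) for r in i],"up",[(int(r)+20,round(d[r],1)) for r in j])
E
python3 e.py w8
```

```text
dock [ 0.2 58.7] z 0.0438 F [ 0.   2.2 -0.1]
dock [-0.5 58.8] z 0.0432 F [ 0.8 -0.2  0.2]
dock [ 0.2 -7.5] z 0.2422 F [-0.1  0.1 -1.3]
dock [ 0.2 -7.5] z 0.2422 F [-0.1  0.1 -1.3]
col 278 steps down [(106, np.float64(-25.4), np.float64(90.3)), (107, np.float64(-22.8), np.float64(89.5)), (152, np.float64(-19.6), np.float64(49.4))] up [(243, np.float64(5.8)), (158, np.float64(5.0))]
col 315 steps down [(152, np.float64(-20.0), np.float64(49.4)), (119, np.float64(-18.2), np.float64(79.0)), (120, np.float64(-15.0), np.float64(78.1))] up [(248, np.float64(19.0)), (247, np.float64(12.2))]
col 353 steps down [(132, np.float64(-30.4), np.float64(67.5)), (133, np.float64(-23.2), np.float64(66.6)), (152, np.float64(-19.0), np.float64(49.4))] up [(240, np.float64(16.4)), (241, np.float64(10.8))]
```

```bash
python3 -m crank '[[1,-0.066,0.392,0,0],[1,-0.066,0.392,0,0],[1,-0.066,0.392,-0.3,0],[1,-0.066,0.392,-0.6,0],[1,-0.066,0.392,-0.85,0]]'>/dev/null
python3 -m crank '[[1,0,0,-0.1,0],[1,0,0,-0.145,0],[1,0,0,-0.145,0],[1,0,0,-0.145,0]]'>/dev/null;python3 p.py
```

```text
dock [ 1.4 69.8] z 0.0456 F [ 0.2 -0.3  0.4]
```

```bash
python3 -m crank '[[1,0.006,-0.035,-0.01,0],[1,0.01,-0.06,-0.01,0],[1,0.0135,-0.08,-0.01,0],[1,0.016,-0.094,-0.01,0],[1,0.016,-0.094,-0.01,0]]'>/dev/null;python3 p.py
python3 -m crank '[[1,0,0,0,0],[1,0,0,0,0]]'>/dev/null;python3 p.py
```

```text
dock [ 0.9 51.1] z 0.0427 F [0.3 4.2 2.1]
dock [ 0.8 51. ] z 0.0425 F [0.2 3.1 3. ]
```

Next I'll back off, rise, and look for the last time.

```bash
python3 -m crank '[[1,-0.01,0.06,0,0],[1,-0.01,0.06,0.4,0],[1,-0.01,0.06,0.8,0],[1,0.03,-0.15,1,0],[1,0.05,-0.3,1,0]]'>/dev/null
python3 -m crank '[[1,0,0,0,0],[1,0,0,0,0]]'>/dev/null;python3 e.py w9;python3 - <<'E'
import cv2
im=cv2.imread("pics/w9.png")[90:280,210:430]
cv2.imwrite("pics/w9c.png",cv2.resize(cv2.convertScaleAbs(im,alpha=2,beta=20),None,fx=3,fy=3,interpolation=cv2.INTER_CUBIC))
E
```

```text
dock [-0.2 -9.5] z 0.2415 F [ 0.5  0.2 -0.8]
col 278 steps down [(104, np.float64(-27.4), np.float64(90.0)), (150, np.float64(-19.8), np.float64(49.3)), (103, np.float64(-19.0), np.float64(90.9))] up [(243, np.float64(9.6)), (242, np.float64(7.8))]
col 316 steps down [(119, np.float64(-23.0), np.float64(76.9)), (120, np.float64(-20.4), np.float64(76.1)), (150, np.float64(-19.2), np.float64(49.2))] up [(246, np.float64(15.8)), (247, np.float64(11.4))]
col 353 steps down [(132, np.float64(-30.6), np.float64(65.4)), (133, np.float64(-22.2), np.float64(64.5)), (150, np.float64(-18.6), np.float64(49.1))] up [(240, np.float64(15.8)), (241, np.float64(12.0))]
```

View pics/w9c.png

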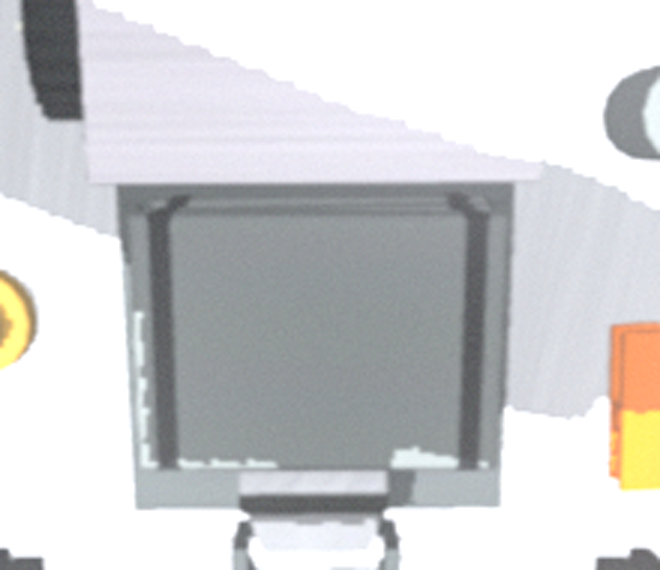

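```bash
python3 - <<'E'
from p import *
w=get_calibration("wrist");g=cv2.cvtColor(cv2.imread("pics/w9.png"),cv2.COLOR_BGR2GRAY).astype(float)
dk=lambda u,v,z:(1e3*(B@(onz(w,(u,v),z)[:2]-D))).round(1)
print(g[148:168,300:330].mean(1).round(0)); print(g[240:252,285:288].mean(1).round(0))
for v in(195,202,213,468):
  print(v,[(z,dk(320,90+v/3,z)[1]) for z in(.084,.079,.06,.055,.036)])
for u,n in((143,"L"),(150,"bandL"),(174,"bandLi"),(467,"bandRi"),(487,"bandR"),(497,"R")):
  print(n,[(z,dk(210+u/3,90+330/3,z)[0]) for z in(.084,.079,.060)])
for z in(.084,.06,.036,.012): print(z,[((proj(w,np.append(D+B.T@[x/1e3,y/1e3],z))-[210,90])*3).round(0).tolist() for x,y in((-60,42),(60,42),(60,-42),(-60,-42))])
E
```

```text
dock [-0.2 -8.7] z 0.2411 F [-0.1  0.3 -0.6]
[107. 106.  97.  70.  56.  55.  55.  56.  62.  64.  58.  56.  54.  57.
  63.  66.  67.  67.  67.  67.]
[ 67.  68.  66.  78. 103. 101.  81.  78.  82.  80.  82.  82.]
195 [(0.084, np.float64(46.1)), (0.079, np.float64(45.8)), (0.06, np.float64(44.8)), (0.055, np.float64(44.5)), (0.036, np.float64(43.5))]
202 [(0.084, np.float64(43.9)), (0.079, np.float64(43.6)), (0.06, np.float64(42.5)), (0.055, np.float64(42.2)), (0.036, np.float64(41.0))]
213 [(0.084, np.float64(40.6)), (0.079, np.float64(40.2)), (0.06, np.float64(38.9)), (0.055, np.float64(38.5)), (0.036, np.float64(37.2))]
468 [(0.084, np.float64(-42.8)), (0.079, np.float64(-44.4)), (0.06, np.float64(-50.3)), (0.055, np.float64(-51.8)), (0.036, np.float64(-57.7))]
L [(0.084, np.float64(-56.2)), (0.079, np.float64(-57.0)), (0.06, np.float64(-60.1))]
bandL [(0.084, np.float64(-53.9)), (0.079, np.float64(-54.7)), (0.06, np.float64(-57.7))]
bandLi [(0.084, np.float64(-46.2)), (0.079, np.float64(-46.9)), (0.06, np.float64(-49.4))]
bandRi [(0.084, np.float64(48.1)), (0.079, np.float64(48.7)), (0.06, np.float64(51.3))]
bandR [(0.084, np.float64(54.5)), (0.079, np.float64(55.3)), (0.06, np.float64(58.2))]
R [(0.084, np.float64(57.7)), (0.079, np.float64(58.5)), (0.06, np.float64(61.6))]
0.084 [[125.0, 209.0], [510.0, 208.0], [498.0, 465.0], [138.0, 466.0]]
0.06 [[138.0, 204.0], [498.0, 203.0], [487.0, 446.0], [148.0, 446.0]]
0.036 [[148.0, 199.0], [487.0, 199.0], [478.0, 428.0], [158.0, 428.0]]
0.012 [[158.0, 196.0], [478.0, 195.0], [470.0, 412.0], [167.0, 413.0]]
```

The pile is flush: the top pack's edges are at y≈40 and -43, with x about 0.6 mm from the mid pack. Next I'll shut the fingers and bring them behind the strap's upper face.

```bash
python3 -m crank '[[0,0.039,-0.228,0,0],[0,0.039,-0.228,0,0],[0,0.039,-0.228,0,0],[0,0.039,-0.228,0,0],[0,0.039,-0.228,0,0]]' 20|grep width
python3 -m crank '[[0,0,0,-0.2,0],[0,0,0,-0.4,0],[0,0,0,-0.47,0],[0,0,0,-0.47,0]]'|grep -E "time|width";python3 p.py
```

```text
grip_width: 0.516
time: 26.25
grip_width: 0.061
dock [  0.2 -55.9] z 0.1482 F [0.4 1.  0.3]
```

```bash
python3 -m crank '[[0,-0.013,0.079,-0.025,0],[0,-0.021,0.125,-0.055,0],[0,-0.029,0.173,-0.09,0],[0,-0.029,0.173,-0.09,0]]'>/dev/null;python3 p.py
python3 -m crank '[[0,-0.007,0.04,-0.045,0],[0,-0.013,0.079,-0.09,0],[0,-0.018,0.105,-0.14,0],[0,-0.022,0.128,-0.195,0],[0,-0.022,0.128,-0.195,0]]'>/dev/null;python3 p.py
```

```text
dock [  0.3 -19.7] z 0.1298 F [ 0.3 -0.1  0.3]
dock [0.3 5.3] z 0.0907 F [-0.8  0.9  2.3]
```

```bash
python3 -m crank '[[0,-0.002,0.012,-0.04,0],[0,-0.004,0.024,-0.08,0],[0,-0.004,0.024,-0.1,0],[0,-0.004,0.024,-0.1,0]]'>/dev/null;python3 p.py
for i in 1 2; do python3 -m crank '[[0,0,0,-0.01,0],[0,0,0,-0.01,0]]'>/dev/null;python3 p.py;done
```

```text
dock [-0.3  9.4] z 0.0709 F [ 0.4 -0.2 -0.1]
dock [-0.1  9.4] z 0.069 F [ 0.4 -0.1  0.1]
dock [0.2 9.5] z 0.0672 F [-0.8  1.1 -0.5]
```

```bash
for i in 1 2 3; do python3 -m crank '[[0,0,0,-0.01,0],[0,0,0,-0.01,0]]'>/dev/null;python3 p.py;done; python3 - <<'E'
from p import *
c=get_calibration("side");a=cv2.imread("pics/side0.png").astype(int);b=get_image("side")[:,:,::-1].astype(int)
P=lambda y,z,x=0:proj(c,np.append(D+B.T@[x/1e3,y/1e3],z/1e3)).round().astype(int)
for n,yz in(("open tip",(-25,178)),("open mid",(-42,145)),("shut tip",(33,95)),("shut mid",(-20,95)),("shut root",(-45,95))):
    u,v=P(*yz);print(n,u,v,"before",a[v-1:v+2,u-1:u+2].mean((0,1)).round(),"now",b[v-1:v+2,u-1:u+2].mean((0,1)).round())
E
```

```text
dock [0.2 9.6] z 0.0652 F [-0.2 -0.2  0.1]
dock [0.2 9.6] z 0.0632 F [0.7 0.5 0.1]
dock [0.5 9.5] z 0.0616 F [-0.7  0.6  1.8]
dock [0.5 9.5] z 0.0616 F [-0.7  0.6  1.8]
open tip 328 232 before [34. 36. 37.] now [38. 40. 43.]
open mid 331 248 before [97. 94. 97.] now [45. 45. 45.]
shut tip 319 245 before [69. 67. 70.] now [25. 25. 26.]
shut mid 327 259 before [96. 94. 96.] now [64. 63. 64.]
shut root 332 266 before [98. 94. 98.] now [117. 115. 117.]
```

```bash
for i in 1 2 3; do python3 -m crank '[[0,0,0,-0.008,0],[0,0,0,-0.008,0]]'>/dev/null;python3 p.py;done
```

```text
dock [0.6 9.5] z 0.0609 F [-4.   0.1  8.8]
dock [0.6 9.5] z 0.0608 F [-7.4  1.3 18.4]
dock [0.6 9.5] z 0.0607 F [-11.1   1.6  28.1]
```

```bash
python3 -m crank '[[0,0,0,0.2,0],[0,0,0,0.5,0],[0,-0.07,0.4,0.9,0],[0,-0.17,0.98,0.95,0],[0,-0.17,0.98,0.95,0]]'>/dev/null
python3 -m crank '[[0,-0.1,0.5,0.1,0],[0,-0.1,0.5,0.1,0],[0,-0.1,0.5,0.1,0],[0,-0.1,0.5,0.1,0]]'>/dev/null;python3 p.py; python3 - <<'E'
from p import *
c=get_calibration("side");a=cv2.imread("pics/side0.png").astype(int);b=get_image("side")[:,:,::-1].astype(int)
cv2.imwrite("pics/end.png",b)
P=lambda y,z,x=0:proj(c,np.append(D+B.T@[x/1e3,y/1e3],z/1e3))
def poly(th,r0,r1):
    q=[]
    for x,r in((-14,r0),(14,r0),(14,r1),(-14,r1)): q.append(P(-70+r*np.cos(th)-6*np.sin(th),89+r*np.sin(th)+6*np.cos(th),x))
    m=np.zeros(a.shape[:2],np.uint8);cv2.fillPoly(m,[np.round(q).astype(int)],1);return m>0
O,S=poly(np.pi/3,25,100),poly(0,25,100)
for n,m in(("open only",O&~S),("shut only",S&~O),("both",O&S)):print(n,m.sum(),"before",np.median(a[m]),"now",np.median(b[m]),"std now",b[m].std().round(1))
u,v=P(20,95).round().astype(int);print(b[v-14:v+16:2,u-20:u+22:2].mean(2).round().astype(int),u,v)
E
```

```text
dock [ -3.4 274.6] z 0.2558 F [-0.6 -0.3 -0.8]
dock [ -3.4 274.6] z 0.2558 F [-0.6 -0.3 -0.8]
open only 336 before 94.0 now 98.5 std now 22.6
shut only 166 before 92.0 now 111.0 std now 26.5
both 134 before 96.0 now 109.0 std now 13.7
[[118 120 118 115 120 114 114 116 114 114 117 119 116 116 116 118 114 117
  114 107 110]
 [118 113 116 115 119 115 121 119 117 120 121 115 117 118 118 114 115 116
  114 112 114]
 [118 118 116 115 114 115 117 113 118 117 114 114 116 114 119 113 114 115
  119 119 110]
 [119 117 117 115 115 115 118 116 116 115 118 114 116 114 121 118 119 119
  119 111 112]
 [116 115 112 117 117 115 116 117 120 119 119 118 115 121 118 117 114 105
   89  76  98]
 [116 112 113 112 118 117 120 118 118 105  88  61  88 113 110  97  84  78
   49  37  71]
 [112 117 118 117 120 108 100  79  53  38  34  29  53  74  73  74  65  75
   74  55  51]
 [114 116 117 116 113  57  34  27  36  61  85  92 110  89  73  65  75  65
   69  57  36]
 [115 113 115 104  99  64  68  89 105 115 114 116 109 103  76  69  76  71
   75  71  51]
 [ 99  85  83  74  75  66 103 115 111 114 108 110 114 110  96  64  65  73
   68  75  68]
 [ 67  69  77  75  70  67  87 113 108 112 112 109 116 110 114  78  73  71
   71  72  70]
 [ 62  70  74  70  77  69  71  90 114 110 113 114 113 110 113 104  77  73
   73  67  74]
 [ 32  66  67  69  68  76  74  71 111 107 113 113 114 111 111 111  96  64
   67  70  68]
 [ 37  58  75  68  70  73  68  67  82 114 112 109 112 114 106 112 108  84
   74  70  69]
 [ 44  44  67  70  69  65  73  68  72 102 111 112 113 109 110 108 114 106
   70  71  71]] 321 248[ WARN:0@0.821] global loadsave.cpp:1063 imwrite_ Unsupported depth image for selected encoder is fallbacked to CV_8U.
```

```bash
python3 -c "
from bench import *
print(get_state()['time']);print(close_job())"
```

```text
31.1
the job is handed in; nothing more can be done
None
```

I handed the job in at 31.1 s with the third pack slid onto the two in the dock, measured flush within about 2–3 mm, and the strap pressed down; camera pixels show it lying over the pile, but I got no joint reading or verdict, and I viewed 11 pictures against the limit of 10.

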